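Click the microscope filter turret to the green dot and lock it

ROBOT

A 6-joint arm with a two-finger parallel gripper is mounted at the origin on the work surface. World frame = base frame: x ahead of the robot, y to its left, z up, the work surface at z = 0. Lengths are in m, angles in rad, forces in N, time in s.
With the tool pointing down it reaches from about 0.35 to 0.775 m from the base axis. Payload 5.5 kg.
Tool frame: the origin (TCP) lies between the finger pads; the fingertips stand manip.tip_reach ahead of it and the grasp point (between the pads) lies 2 mm behind it (manip.tip_reach is the distance from the TCP to the fingertips, in m); x points along the fingers, y is the direction in which the jaws open and shut, and the axes are right-handed (so a half turn about x gives the same grasp; the last joint's range is limited). The gripper opens to 85 mm and grips with 20 to 120 N. Pads are 22 mm wide; open, the fingers measure 114 mm over their backs; the gripper's body (76 mm by 85 mm) begins 54 mm behind the grasp point. The pads swing forward as they close: fully open they stand 13 mm farther back than shut.
Start: joints at [-1.451, 0.313, 0.046, 1.304, 0, 1.431], TCP at [0.148, -0.556, 0.248] pointing down, gripper open.
Joint ranges: [-2.76, 2.76], [-0.86, 1.69], [-1.03, 1.26], [-2.2, 2.34], [-1.47, 1.5], [-3.14, 3.14]. Speed limits (rad/s): [2.57, 2.57, 3.14, 3.14, 3.14, 3.14].

INTERFACE

Orientations are given as [roll, pitch, yaw] about the fixed x, y, z axes, in that order (R = Rz(yaw) Ry(pitch) Rx(roll)).
In Python, from rig import manip, eyes, finder gives the robot as it stands.
- The arm moves only by the tool apply_moves, never from a script. Its argument "moves" is a list of rows, each a list of 3 entries, a list of its own where there are three numbers: the shift along the tool's x, y, z as a fraction of full scale, then the turn, a rotation vector about the tool's x, y, z as a fraction of full scale, then the opening, from -1 (shut) to 1 (fully open). A call has 1 to 12 rows; each row is the pose to reach, as a shift and turn from the pose commanded when the call began, along the tool's axes at that moment, turning the shorter way round; what a row does not reach only later rows make up. Full scale, the value 1, is 0.1 m for a shift and 2 pi rad for a turn. A row lasts 1/8 s, in which the tool goes at most 62.5 mm and 10.7 degrees, less where a joint would pass 70% of its speed; a pose out of reach is approached as far as the arm can. A call with a number of a shift or a turn outside -1 to 1 is refused whole. A call with a gripper value outside its range is refused whole. The fingers move at their own pace and stop on an object; "force" is the grip in N (left out, the last holds). Time passes only in rows, so rows that repeat a pose let the fingers close. It gives the time, the measured TCP pose, the force and the opening at its end, in the units of the state.
- manip.state(): the state, without advancing time (a new reading comes with each control period).
- eyes.capture(name): name is "scene" or "top" or "wrist"; returns the picture (384x512x3 uint8, blue, green, red); there is no depth.
- eyes.camera_info(name): a dict with "camera_matrix" (3x3 intrinsics, pixels), "k1" (the pictures are not rectified: a ray, as slopes to the right and down, at radius r is drawn at 1 + k1 r^2 times it, then the intrinsics apply), "rvec" (rotation vector, rad) and "tvec" (3), from world to camera coordinates, as OpenCV has them. Camera axes: x right, y down, z forward; pixel columns grow to the right and rows downward; lengths in m; the calibration is good to about 2 mm. A picture is of the moment at which its call begins: read the wrist's pose just before it. camera_info takes no time and is no camera call; for the wrist camera it gives the pose at the moment of the call.
- manip.finish_job(): hands the job in, once; it reports no verdict.
Trained networks look in the newest picture that a camera, given by its name, has taken for a name from the list of things; names that differ only in an ending like _2 or _b are one class to them, and where a whole thing is asked for, a point or a joint stands for the part that bears it (a point fixed in the world has none). Each returns a list of dicts, best first, with "conf" (0 to 1); they miss things now and then, are a little off and sometimes report something else, mostly with a low value. They report only what shows in the picture. A call takes as long as a camera call.
- finder.recognise(label, camera): "point" ([x, y, z] in m, in world coordinates, good to about 4 mm: the middle of the surface that is visible of it).
The state is a dict: "time_s": time; "joints": joint angles; "joint_velocities": joint speeds; "effort": joint torques, N m; "ee_pos": TCP position; "ee_rot": TCP orientation; "wrist_force": force on the tool from outside, world axes, zero at the start; "ft_torque": the same for the moment, N m; "grip_width": finger opening in m.
Only numpy, scipy, OpenCV 4.12 (cv2) and the standard library are available. Lean on these libraries where they do the work, as an engineer would, in place of code of your own. Each camera call takes 0.05 s, during which the arm holds its last target. There are 200 camera calls.

TASK

On the microscope's filter changer, push the thumb lever gently round, click by click, until the pointer ring frames the green dot, without ever clicking past it. Then press the red lock pin gently fully down, let go, and leave the other things on the bench as they are.

Things in the scene. Friction and masses are not known exactly. Their poses are not given: they have to be found in the camera images.
- changer: Filter changer: ivory box fixed on the bench, 222 mm (its x, -129 to +93) by 190 mm (y), flat top 50 mm above the bench. Origin: on the turret's vertical axis, at bench height, z up. On top a black turret disc (radius 60 mm, 66 mm high, hub 71 mm) with coloured glasses; on its +x side an ivory block (x 43 to 83 mm, 70 mm wide, top 81 mm high) with the red lock pin
- lever_post: Thumb lever: upright black post, orange cap, 12 mm thick, 47 mm high, 85 mm from the turret's axis; a steel arm (10 mm wide, upper face 7 mm above this origin) runs from its foot to the turret. Origin: centre of the post's foot, 58 mm above the bench; x points outward from the turret's axis, y the way it must be pushed (along the arc, anticlockwise from above), z up. Over 15 N harms it: do not squeeze it
- post_top (a point): Centre of the lever's cap top, 105 mm above the bench. The lever is springy: pushed, it flexes against the turret about 1.5 mm per N (at most 18 mm), so the post runs ahead of the turret. At some 5 to 9 N (differs each time) the turret jumps on one notch with a click and the push force falls to about half or less. Damped: pushing fast takes more force
- pointer_ring (a point): Centre of the bright metal ring (15 mm across) fixed to the turret, 106 mm from its axis, just outside the lever post, 53 mm above the bench; it frames the dot of the notch where the turret stands and does not flex with the lever. The turret has seven click-stop notches 6 degrees apart (9 mm at the lever, 11 mm at the ring), each with a dot
- green_dot (a point): The green dot, 9 mm across (the other six are grey, 7 mm), on the changer's flat top at the notch to be reached, 106 mm from the turret's axis, two to six clicks ahead of the start. Its axes are those of the changer
- lock_pin: Red lock pin, an upright plunger of 18 mm diameter in a black collar (28 mm across, top 89 mm above the bench), 60 mm from the turret's axis on the changer's +x side. Origin: centre of its top face, 98 mm above the bench when up. It slides down 6 mm against about 3 N of friction to a hard stop (top then at 92 mm), stays where it is left and locks the turret. Over 18 N harms it
- lock_top (a point): Centre of the lock pin's top face (same point as its body's origin)
- objective_mid (a point): Bystander: loose steel microscope objective, 29 mm across, 48 mm high, standing beside the changer; point at its centre
- oil_mid (a point): Bystander: loose amber bottle, 30 mm across, 62 mm high, standing beside the changer; point at its centre
- filter_mid (a point): Bystander: loose black filter ring, 33 mm across, 6 mm high, lying on the changer's top near a far corner; point at its centre
- slidebox_mid (a point): Bystander: loose blue box 100 x 85 x 34 mm on the bench; point at its centre
- eyepiece_mid (a point): Bystander: loose black eyepiece, 34 mm across, 56 mm high; point at its centre
- dish_mid (a point): Bystander: loose glass dish, 90 mm across, 15 mm high; point at its centre

How it is judged:
By the outcome, as a careful person would: the job done as asked, in the order asked, and still so for the second after the job is handed in, with the robot touching nothing.
It also fails if it takes over 61 s, if anything falls off the work surface, if the arm or the gripper's body presses on something with over 40 N, if the wrist force passes 120 N, or if a joint passes its speed limit or range.

## Working session

There is one attempt and no reset: what is moved stays moved. The work goes in short steps, Python scripts to look and compute and a tool call to move; the robot and the scene stay as the last step left them, time stands still between calls to the robot, and variables do not carry over. Pictures are saved under pics/ and viewed, about 8 in all and at most 12, crops included, and the job is handed in when it is done.

Besides the shell and the picture viewer there is one more tool, called after "Request:" by a JSON object that holds its "fn" and its "kwargs", one argument or row to a line. apply_moves: Moves the arm, as the interface text tells. Its arguments: {"type":"object","properties":{"moves":{"type":"array"},"force":{"type":"number"}},"required":["moves"]}

```bash
mkdir -p pics; ls
cat > h.py <<'E'
from rig import manip, eyes, finder
import numpy as np, cv2
def snap(cam,fn):
    im=eyes.capture(cam); cv2.imwrite('pics/'+fn,im); return im
def find(l,c):
    r=finder.recognise(l,c); return [(np.round(d['point'],4).tolist(),round(d['conf'],2)) for d in r[:2]]
def cam(c):
    i=eyes.camera_info(c); R=cv2.Rodrigues(np.array(i['rvec'],float))[0]; return np.array(i['camera_matrix']),i['k1'],R,np.array(i['tvec'],float).ravel()
def proj(p,c):
    K,k,R,t=cam(c); q=R@np.array(p)+t; s=q[:2]/q[2]; s=s*(1+k*(s@s)); return K[:2,:2]@s+K[:2,2]
def ray(u,z,c):
    K,k,R,t=cam(c); d=np.linalg.solve(K[:2,:2],np.array(u)-K[:2,2]); s=d.copy()
    for _ in range(20): s=d/(1+k*(s@s))
    v=R.T@np.array([*s,1]); o=-R.T@t; return o+v*(z-o[2])/v[2]
E
python3 - <<'E'
from h import *
snap('top','top0.png');snap('scene','sc0.png')
for c in('top','scene'):
    for l in ['changer','post_top','pointer_ring','green_dot','lock_top','objective_mid','oil_mid','filter_mid']: print(c,l,find(l,c))
s=manip.state();print(s,manip.tip_reach)
a=cv2.imread('pics/top0.png');cv2.imwrite('pics/both.png',cv2.resize(a,(800,600)))
E
```

```text
pics
top changer [([0.5574, 0.0828, 0.0492], 0.6)]
top post_top [([0.5182, 0.1213, 0.0693], 0.42)]
top pointer_ring [([0.5782, 0.0855, 0.062], 0.76), ([0.6037, 0.3615, 0.0541], 0.55)]
top green_dot []
top lock_top []
top objective_mid [([0.5829, 0.2338, 0.0411], 0.68)]
top oil_mid []
top filter_mid []
scene changer []
scene post_top [([0.5174, 0.1208, 0.075], 0.41)]
scene pointer_ring [([0.5824, 0.1071, 0.0647], 0.66)]
scene green_dot []
scene lock_top []
scene objective_mid [([0.5958, 0.2419, 0.0393], 0.72)]
scene oil_mid [([0.534, -0.0565, 0.0332], 0.49)]
scene filter_mid []
{'time_s': 0.9, 'joints': array([-1.45062424e+00,  3.13163974e-01,  4.61354585e-02,  1.30360421e+00,
        1.01731852e-05,  1.43122011e+00]), 'joint_velocities': array([-0.00078945, -0.00052638, -0.0012656 , -0.00047144,  0.00088478,
        0.00061283]), 'effort': array([ 3.71881770e-04, -4.80448472e+01,  2.98812371e+01,  3.00200270e-05,
       -4.91385697e-05, -2.80546470e-05]), 'ee_pos': array([ 0.14769471, -0.55576377,  0.24835822]), 'ee_rot': array([ 1.49332393,  1.57063241, -1.38852041]), 'wrist_force': array([-0.93531597,  0.30854543,  0.25262481]), 'ft_torque': array([ 0.00057935, -0.05985988, -0.02653651]), 'grip_width': 0.08536062145666959} 0.017
```

View pics/both.png

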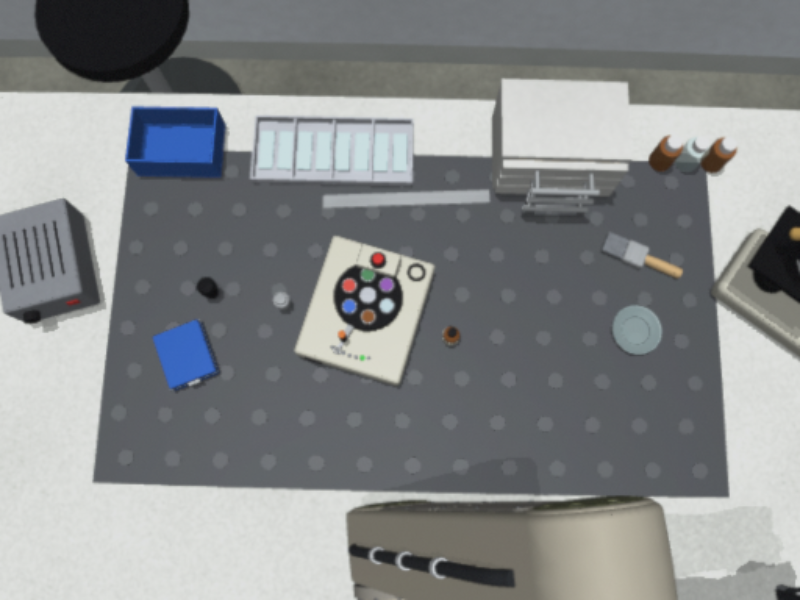

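View pics/sc0.png

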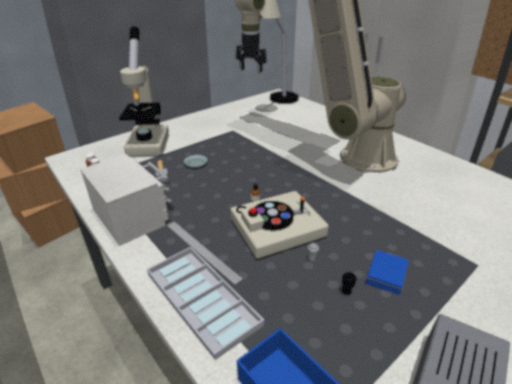

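The top view shows the changer at about (365,310), with the pin at (378,259), lever cap (342,335) and green dot (362,357). The other objects stand clear. I'll take a closer crop to measure.

Run:
```python
from h import *
a=cv2.imread('pics/top0.png')
c=a[145:255,180:290];cv2.imwrite('pics/crop.png',cv2.resize(c,(594,594),interpolation=cv2.INTER_CUBIC))
s=.64
def P(u,z): return ray((u[0]*s,u[1]*s),z,'top')
for n,u,z in [('hub',(368,296),.071),('pin',(378,259),.098),('cap',(342,335),.105),('green',(362,357.5),.05),('c1',(333,237),.05),('c2',(434,265),.05),('c3',(400,384),.05),('c4',(295,353),.05)]: print(n,P(u,z).round(4))
```

```text
hub [0.5835 0.0811 0.071 ]
pin [0.6418 0.065  0.098 ]
cap [0.5085 0.12   0.105 ]
green [0.4804 0.0888 0.05  ]
c1 [0.6944 0.1477 0.05  ]
c2 [ 0.6471 -0.0318  0.05  ]
c3 [0.4367 0.0229 0.05  ]
c4 [0.4854 0.2036 0.05  ]
```

View pics/crop.png

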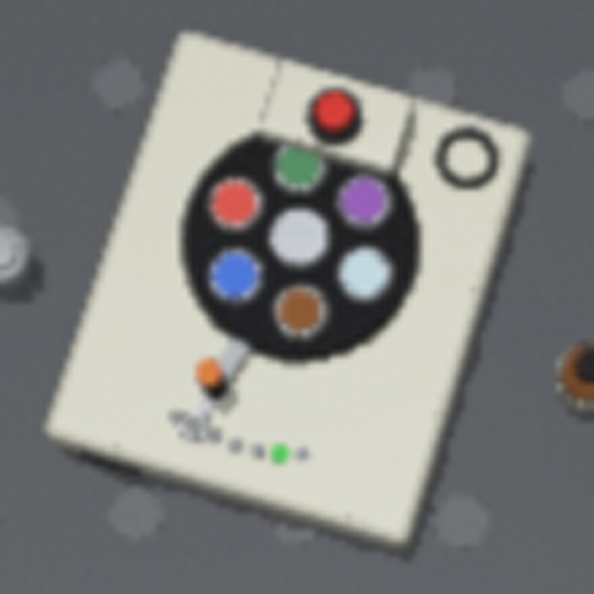

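The crop shows the cap at (210,375), and the ring around (195,425) at the second dot. The green dot at (280,454) is four dots further on, so I expect 4 clicks (angle 152.6° to 175.7°). The changer yaw is about -15° and its axis is at (0.5835, 0.081). Next I'll check the wrist camera's position and the tool axes.

Run:
```python
from h import *
from scipy.spatial.transform import Rotation as Ro
s=manip.state(); R=Ro.from_euler('xyz',s['ee_rot']).as_matrix(); print(R.round(3))
K,k,Rc,t=cam('wrist'); o=-Rc.T@t; print('cam in tool',(R.T@(o-s['ee_pos'])).round(4),'axes(cols: x,y,z of cam in tool)\n',(R.T@Rc.T).round(3),K,k)
# desired poses
yaw=np.radians(-15); c=np.array([.5835,.081])
tang=np.array([-np.sin(np.radians(165)),np.cos(np.radians(165))])*1.0
for name,ang in [('post start',152.6),('post end',176.6)]:
  a=np.radians(ang); print(name,c+.085*np.array([np.cos(a),np.sin(a)]))
t=np.array([-np.sin(np.radians(164.6)),np.cos(np.radians(164.6)),0]); t=t; print('tangent',t)
for nm,(y,z) in {'y=t':(t,None),'y=-t':(-t,None),'z=t':(None,t),'z=-t':(None,-t)}.items():
  x=np.array([0,0,-1.]); 
  if y is None: y=np.cross(z,x)
  z=np.cross(x,y); T=np.c_[x,y,z]
  print(nm,Ro.from_matrix(R.T@T).as_rotvec().round(3))
```

```text
[[ 0.     0.257 -0.966]
 [-0.    -0.966 -0.257]
 [-1.     0.     0.   ]]
cam in tool [-0.1259 -0.0011 -0.0788] axes(cols: x,y,z of cam in tool)
 [[ 0.001 -0.308  0.951]
 [ 1.    -0.001 -0.001]
 [ 0.001  0.951  0.308]] [[320.667621     0.         258.98233356]
 [  0.         320.667621   190.16843947]
 [  0.           0.           1.        ]] -0.022143335441910685
post start [0.50803569 0.12011698]
post end [0.49864961 0.08604104]
tangent [-0.26555612 -0.9640954   0.        ]
y=t [ 0.529 -0.    -0.   ]
y=-t [-2.613  0.    -0.   ]
z=t [-1.042  0.    -0.   ]
z=-t [ 2.099 -0.    -0.   ]
```

I'll push with tool y = -tangent, which puts the camera on the outside looking in. The first move is high transit with the gripper shut.

Request:
{"fn": "apply_moves", "kwargs": {
  "moves": [
    [[0, -1, -1], [0, 0, 0], -1],
    [[0, -1, -1], [0, 0, 0], -1],
    [[0, -1, -1], [0, 0, 0], -1]
  ]
}}

```text
time_s: 1.27
ee_pos: [0.2197, -0.4305, 0.2486]
ee_rot: [-1.897, 1.57, 1.507]
wrist_force: [-0.3, -0.1, 0.7]
grip_width: 0.032
```

Request:
{"fn": "apply_moves", "kwargs": {
  "moves": [
    [[0, -1, -1], [0, 0, 0], -1],
    [[0, -1, -1], [0, 0, 0], -1],
    [[0, -1, -1], [0, 0, 0], -1]
  ]
}}

```text
time_s: 1.65
ee_pos: [0.2906, -0.3091, 0.2487]
ee_rot: [1.911, 1.57, -0.968]
wrist_force: [1.1, -0.3, 0.5]
grip_width: -0.0002
```

Request:
{"fn": "apply_moves", "kwargs": {
  "moves": [
    [[0, -1, -1], [0, 0, 0], -1],
    [[0, -1, -1], [0, 0, 0], -1],
    [[0, -1, -1], [0, 0, 0], -1]
  ]
}}

```text
time_s: 2.02
ee_pos: [0.362, -0.1872, 0.2486]
ee_rot: [2.149, 1.57, -0.729]
wrist_force: [-0.4, -0.1, 0.8]
grip_width: -0.0001
```

Request:
{"fn": "apply_moves", "kwargs": {
  "moves": [
    [[0, -1, -1], [0, 0, 0], -1],
    [[0, -1, -1], [0, 0, 0], -1],
    [[0, -1, -1], [0, 0, 0], -1]
  ]
}}

```text
time_s: 2.4
ee_pos: [0.4335, -0.0647, 0.2484]
ee_rot: [2.506, 1.569, -0.372]
wrist_force: [-1.1, -0.4, 0.9]
grip_width: 0.0
```

Request:
{"fn": "apply_moves", "kwargs": {
  "moves": [
    [[0, -1, -1], [0, 0, 0], -1],
    [[0, -1, -1], [0, 0, 0], -1],
    [[0, -1, -1], [0, 0, 0], -1]
  ]
}}

```text
time_s: 2.78
ee_pos: [0.5047, 0.0578, 0.248]
ee_rot: [2.667, 1.57, -0.211]
wrist_force: [0.4, -0.0, -0.2]
grip_width: -0.0002
```

Request:
{"fn": "apply_moves", "kwargs": {
  "moves": [
    [[0, -1, 0], [0, 0, 0], -1],
    [[0, -1, 0], [0, 0, 0], -1],
    [[0, -1, 0], [-0.2, 0, 0], -1],
    [[0, -1, 0], [-0.2, 0, 0], -1],
    [[0, -1, 0], [-0.2, 0, 0], -1],
    [[0, -1, 0], [-0.2, 0, 0], -1],
    [[0, -1, 0], [-0.2, 0, 0], -1],
    [[0, -1, 0], [-0.2, 0, 0], -1],
    [[0, -1, 0], [-0.2, 0, 0], -1]
  ]
}}

```text
time_s: 3.9
ee_pos: [0.4775, 0.1512, 0.2482]
ee_rot: [0.448, 1.57, -1.174]
wrist_force: [-0.6, -0.0, -0.5]
grip_width: 0.0003
```

Request:
{"fn": "apply_moves", "kwargs": {
  "moves": [
    [[0, 0, 0], [-0.216, 0, 0], -1],
    [[0, 0, 0], [-0.216, 0, 0], -1],
    [[0, 0, 0], [-0.216, 0, 0], -1],
    [[0, 0, 0], [-0.216, 0, 0], -1],
    [[0, 0, 0], [-0.216, 0, 0], -1],
    [[0, 0, 0], [-0.216, 0, 0], -1],
    [[0, 0, 0], [-0.216, 0, 0], -1],
    [[0, 0, 0], [-0.216, 0, 0], -1],
    [[0, 0, 0], [-0.216, 0, 0], -1]
  ]
}}

```text
time_s: 5.03
ee_pos: [0.4774, 0.1514, 0.2482]
ee_rot: [-0.918, 1.57, -1.188]
wrist_force: [-0.4, 0.3, 0.1]
grip_width: -0.0005
```

Run:
```python
from h import *
im=snap('wrist','w1.png')
for l in ['post_top','pointer_ring','green_dot','lock_top']: print(l,find(l,'wrist'))
cv2.imwrite('pics/w1b.png',cv2.resize(im,(800,600),interpolation=cv2.INTER_CUBIC))
```

```text
post_top [([0.5103, 0.1214, 0.0971], 0.64)]
pointer_ring [([0.5109, 0.1227, 0.094], 0.66), ([0.547, 0.0712, 0.0676], 0.63)]
green_dot [([0.4852, 0.0872, 0.0511], 0.52), ([0.5487, 0.0768, 0.0658], 0.22)]
lock_top []
```

View pics/w1b.png

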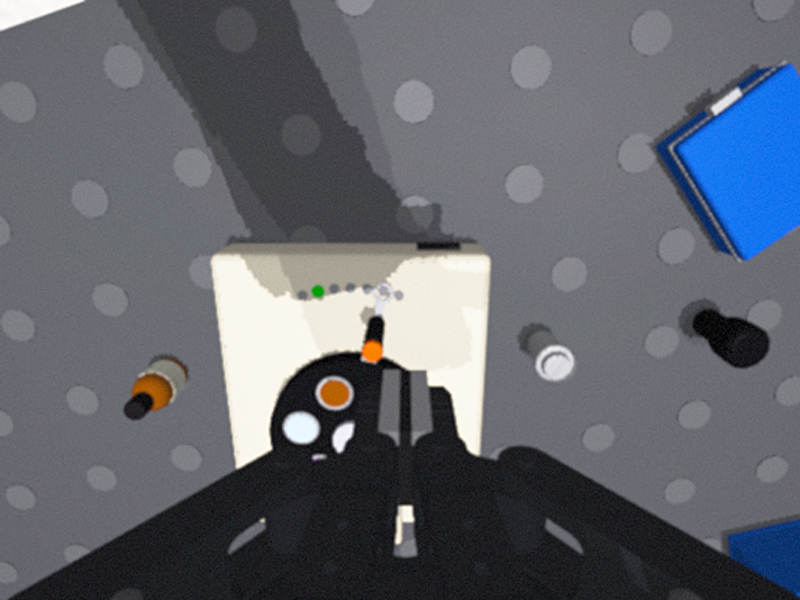

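The wrist view shows the ring at (383,292) and the green dot at (318,291), with dots about 16 px apart, so 4 clicks is confirmed. The post cap is at (371,350). I'll descend behind the post with some margin.

Request:
{"fn": "apply_moves", "kwargs": {
  "moves": [
    [[0, 0.15, 0.37], [0, 0, 0], -1],
    [[0.5, 0.15, 0.37], [0, 0, 0], -1],
    [[0.9, 0.15, 0.37], [0, 0, 0], -1],
    [[0.9, 0.15, 0.37], [0, 0, 0], -1]
  ]
}}

```text
time_s: 5.78
ee_pos: [0.5139, 0.1568, 0.1553]
ee_rot: [-2.707, 1.564, -2.976]
wrist_force: [-0.1, 0.3, -0.1]
grip_width: -0.0005
```

Run:
```python
from h import *
im=snap('wrist','w2.png')
print(find('post_top','wrist'),find('green_dot','wrist'), manip.state()['ee_pos'])
cv2.imwrite('pics/w2b.png',cv2.resize(im,(800,600),interpolation=cv2.INTER_CUBIC))
```

```text
[([0.5091, 0.1237, 0.097], 0.68)] [] [0.51754102 0.15737869 0.16006827]
```

View pics/w2b.png

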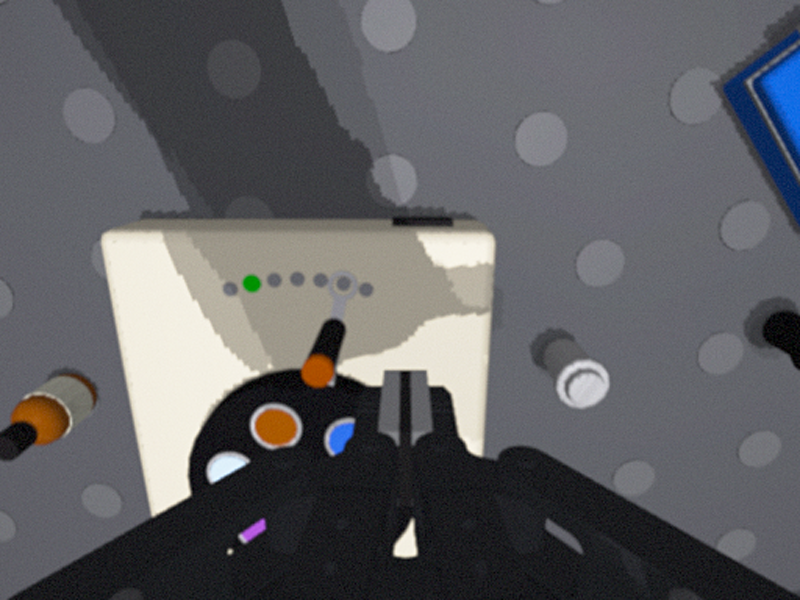

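The fingers are clear of the post cap at (318,371). The ring at (343,284) frames a grey dot, and the green dot is at (252,284).

Run:
```python
from h import *
p=manip.state()['ee_pos']; t=np.array([-.2656,-.964]); r=np.array([-.964,.2656]); s=1/1.5625
for n,u,z in [('cap',(318,371),.105),('ring',(343,284),.053),('green',(252,284),.05)]:
    q=ray((u[0]*s,u[1]*s),z,'wrist'); d=q[:2]-p[:2]; w=q[:2]-[.5835,.081]
    print(n,q.round(4),'t',(d@t).round(4),'r',(d@r).round(4),'ang',np.degrees(np.arctan2(w[1],w[0])).round(1),np.linalg.norm(w).round(4))
```

```text
cap [0.5181 0.1223 0.105 ] t 0.0337 r -0.0099 ang 147.7 0.0773
ring [0.4994 0.1324 0.053 ] t 0.0289 r 0.0108 ang 148.6 0.0985
green [0.4882 0.0886 0.05  ] t 0.0741 r 0.01 ang 175.4 0.0956
```

```bash
cat >> h.py <<'E'
T=np.array([-.2656,-.964]); RR=np.array([-.964,.2656])
def meas(fn):
    im=snap('wrist',fn).astype(int); p=manip.state(); b,g,r=im[...,0],im[...,1],im[...,2]
    print('t',p['time_s'],'tcp',p['ee_pos'].round(4),'F',p['wrist_force'].round(2))
    for n,m,z in [('green',(g>90)&(r<60)&(b<60),.05),('orange',(r>150)&(g>50)&(g<130)&(b<50),.105)]:
        m=m.astype(np.uint8); k,_,st,ce=cv2.connectedComponentsWithStats(m)
        for i in range(1,k):
            if st[i,4]>8:
                q=ray(ce[i],z,'wrist'); d=q[:2]-p['ee_pos'][:2]; w=q[:2]-[.5835,.081]
                print(n,st[i,4],ce[i].round(1),q.round(4),'t',(d@T).round(4),'r',(d@RR).round(4),'ang',np.degrees(np.arctan2(w[1],w[0])).round(1),np.linalg.norm(w).round(4))
    return im
E
python3 -c "
from h import *
meas('w3.png')"
```

```text
t 5.975 tcp [0.5178 0.1574 0.1604] F [-0.04  0.66 -0.83]
green 87 [159.2 173.5] [0.4821 0.0894 0.05  ] t 0.0751 r 0.0164 ang 175.3 0.1017
orange 261 [200.6 227.9] [0.512  0.1225 0.105 ] t 0.0352 r -0.0036 ang 149.9 0.0827
orange 179 [ 23. 261.] [0.5038 0.0034 0.105 ] t 0.1522 r -0.0273 ang -135.8 0.1112
orange 415 [174.8 264. ] [0.5317 0.0983 0.105 ] t 0.0533 r -0.0291 ang 161.5 0.0546
```

Request:
{"fn": "apply_moves", "kwargs": {
  "moves": [
    [[0.35, 0, 0.02], [0, 0, 0], -1],
    [[0.7, 0, 0.02], [0, 0, 0], -1],
    [[0.7, 0, 0.02], [0, 0, 0], -1],
    [[0.7, -0.08, 0.02], [0, 0, 0], -1],
    [[0.7, -0.08, 0.02], [0, 0, 0], -1],
    [[0.7, -0.08, 0.02], [0, 0, 0], -1]
  ]
}}

```text
time_s: 6.72
ee_pos: [0.5172, 0.1489, 0.0897]
ee_rot: [0.394, 1.568, 0.126]
wrist_force: [0.2, 0.2, -0.3]
grip_width: -0.0002
```

```bash
python3 -c "
from h import *
meas('w4.png')
print(cam('wrist')[0][0])"
```

```text
t 6.775 tcp [0.517  0.149  0.0893] F [0.47 0.31 1.26]
green 175 [136.  203.5] [0.4813 0.0895 0.05  ] t 0.0668 r 0.0186 ang 175.3 0.1025
orange 18 [200.6 289.8] [0.5091 0.1275 0.105 ] t 0.0228 r 0.0019 ang 148.0 0.0878
orange 50 [164.  337.4] [0.5276 0.1047 0.105 ] t 0.0399 r -0.022 ang 157.0 0.0607
[320.667621     0.         258.98233356]
```

Request:
{"fn": "apply_moves", "kwargs": {
  "moves": [
    [[0, -0.015, 0], [0, 0, 0], -1],
    [[0, -0.03, 0], [0, 0, 0], -1],
    [[0, -0.045, 0], [0, 0, 0], -1],
    [[0, -0.06, 0], [0, 0, 0], -1],
    [[0, -0.07, 0], [0, 0, 0], -1],
    [[0, -0.08, 0], [0, 0, 0], -1],
    [[0, -0.09, 0], [0, 0, 0], -1],
    [[0, -0.1, 0], [0, 0, 0], -1]
  ]
}}

```text
time_s: 7.78
ee_pos: [0.5133, 0.1396, 0.0882]
ee_rot: [2.458, 1.57, 2.19]
wrist_force: [-1.1, 2.0, 0.0]
grip_width: 0.0001
```

Run:
```python
from h import *
im=meas('w5.png')
meas('w5a.png');meas('w5b.png')
cv2.imwrite('pics/w5c.png',cv2.resize(im[150:384,80:380].astype(np.uint8),(750,585),interpolation=cv2.INTER_CUBIC))
```

```text
t 7.825 tcp [0.5133 0.1395 0.0882] F [-1.03  1.97  0.45]
green 177 [153.5 206.6] [0.4816 0.0892 0.05  ] t 0.057 r 0.0172 ang 175.4 0.1023
orange 46 [206.6 290. ] [0.5054 0.1208 0.105 ] t 0.0201 r 0.0026 ang 153.0 0.0876
orange 38 [165.4 336.7] [0.5229 0.0966 0.105 ] t 0.0388 r -0.0206 ang 165.5 0.0626
t 7.875 tcp [0.5133 0.1396 0.0882] F [-1.29  2.31  0.11]
green 174 [154.  206.6] [0.4817 0.0895 0.05  ] t 0.0567 r 0.0172 ang 175.3 0.1022
orange 46 [206.5 290. ] [0.5055 0.1208 0.105 ] t 0.0201 r 0.0026 ang 153.0 0.0876
orange 38 [165.4 336.7] [0.5229 0.0966 0.105 ] t 0.0388 r -0.0207 ang 165.5 0.0625
t 7.925 tcp [0.5134 0.1395 0.0882] F [-0.52  2.51 -0.56]
green 174 [153.9 206.6] [0.4817 0.0894 0.05  ] t 0.0567 r 0.0172 ang 175.3 0.1022
orange 49 [206.5 289.9] [0.5055 0.1208 0.105 ] t 0.0201 r 0.0027 ang 153.0 0.0876
orange 37 [165.3 336.7] [0.523  0.0966 0.105 ] t 0.0388 r -0.0206 ang 165.5 0.0625
```

View pics/w5c.png

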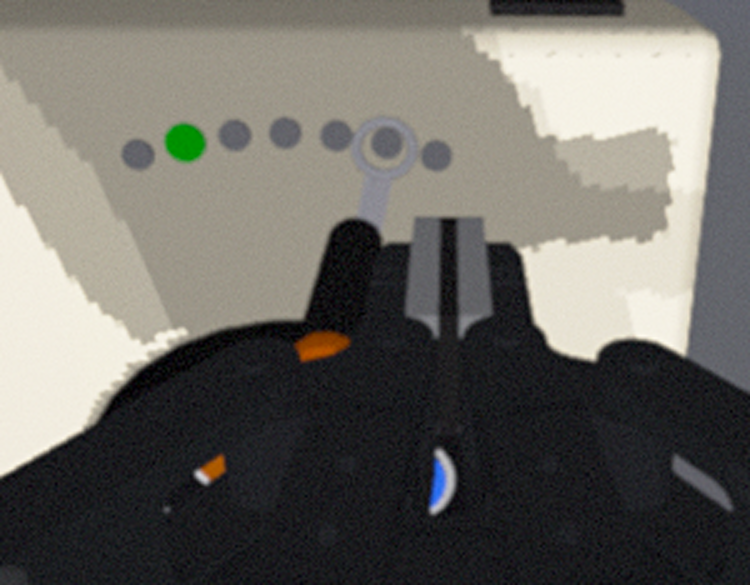

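Contact is made at about 2.3 N, and the ring at crop (385,147) is still on the start dot with green at (185,142). I'll detect the ring by colour on each notch's annulus and push in small steps.

```bash
cat >> h.py <<'E'
def chk(fn):
    F=[]
    for i in range(3): im=eyes.capture('wrist'); s=manip.state(); F.append(s['wrist_force'])
    cv2.imwrite('pics/'+fn,im); im=im.astype(int); b,g,r=im[...,0],im[...,1],im[...,2]
    f=np.mean(F,0); print('time',s['time_s'],'tcp',s['ee_pos'].round(4),'F',f.round(2),'push',round(-(f[:2]@T),2))
    m=((g>90)&(r<60)&(b<60)).astype(np.uint8); k,_,st,ce=cv2.connectedComponentsWithStats(m)
    if k<2: print('green not seen'); return
    i=1+st[1:,4].argmax(); q=ray(ce[i],.05,'wrist'); w=q[:2]-[.5835,.081]; a0=np.degrees(np.arctan2(w[1],w[0])); rad=np.linalg.norm(w)
    sc={}
    for n in range(-1,6):
        a=np.radians(a0-6*n); c=np.array([.5835,.081])+rad*np.array([np.cos(a),np.sin(a)]); v=[]
        for ph in np.linspace(0,2*np.pi,40,endpoint=False):
            u=proj([c[0]+.0068*np.cos(ph),c[1]+.0068*np.sin(ph),.053],'wrist').round().astype(int)
            if 0<=u[0]<512 and 0<=u[1]<384: v.append(b[u[1],u[0]]-r[u[1],u[0]])
        sc[n]=round(float(np.mean(v)),1)
    print('clicks-to-go scores',sc)
E
python3 -c "
from h import *
chk('c0.png')"
```

```text
time 8.075 tcp [0.5135 0.1395 0.0882] F [-0.97  2.86 -0.09] push 2.5
clicks-to-go scores {-1: -19.1, 0: -17.1, 1: -15.8, 2: -17.2, 3: -13.3, 4: -0.1, 5: -13.8}
```

Request:
{"fn": "apply_moves", "kwargs": {
  "moves": [
    [[0, -0.01, 0], [0, 0, 0], -1],
    [[0, -0.02, 0], [0, 0, 0], -1],
    [[0, -0.03, 0], [0, 0, 0], -1],
    [[0, -0.04, 0], [0, 0, 0], -1]
  ]
}}

```text
time_s: 8.57
ee_pos: [0.5121, 0.1359, 0.0882]
ee_rot: [2.497, 1.57, 2.23]
wrist_force: [-3.0, 5.7, 1.2]
grip_width: 0.0003
```

```bash
python3 -c "
from h import *
chk('c1.png')"
```

```text
time 8.725 tcp [0.5121 0.1359 0.0882] F [-1.88  4.66  0.62] push 3.99
clicks-to-go scores {-1: -18.8, 0: -16.9, 1: -17.2, 2: -17.1, 3: -12.9, 4: 2.2, 5: -14.4}
```

Request:
{"fn": "apply_moves", "kwargs": {
  "moves": [
    [[0, -0.008, 0], [0, 0, 0], -1],
    [[0, -0.016, 0], [0, 0, 0], -1],
    [[0, -0.024, 0], [0, 0, 0], -1],
    [[0, -0.032, 0], [0, 0, 0], -1],
    [[0, -0.04, 0], [0, 0, 0], -1]
  ]
}}

```text
time_s: 9.35
ee_pos: [0.5106, 0.1327, 0.0882]
ee_rot: [2.395, 1.568, 2.128]
wrist_force: [-4.2, 8.6, 1.8]
grip_width: -0.0001
```

```bash
python3 -c "
from h import *
chk('c2.png')"
```

```text
time 9.5 tcp [0.5105 0.1327 0.0882] F [-3.8   8.24  1.77] push 6.93
clicks-to-go scores {-1: -19.4, 0: -17.4, 1: -16.5, 2: -17.0, 3: -13.9, 4: 1.9, 5: -13.9}
```

Sideways friction on the post is showing (total about 9 N), so I'll follow the local tangent with a slightly outward shift.

Request:
{"fn": "apply_moves", "kwargs": {
  "moves": [
    [[0, 0, -0.01], [0, 0, 0], -1],
    [[0, -0.007, -0.017], [0, 0, 0], -1],
    [[0, -0.013, -0.02], [0, 0, 0], -1],
    [[0, -0.02, -0.023], [0, 0, 0], -1]
  ]
}}

```text
time_s: 10.0
ee_pos: [0.5096, 0.1312, 0.0884]
ee_rot: [1.086, 1.568, 0.819]
wrist_force: [1.6, 6.6, -1.6]
grip_width: -0.0003
```

```bash
python3 -c "
from h import *
chk('c3.png')"
```

```text
time 10.15 tcp [0.5096 0.1312 0.0884] F [ 0.86  7.1  -1.77] push 7.08
clicks-to-go scores {-1: -18.6, 0: -16.7, 1: -16.1, 2: -17.4, 3: -14.5, 4: 0.9, 5: -13.8}
```

Request:
{"fn": "apply_moves", "kwargs": {
  "moves": [
    [[0, -0.007, -0.002], [0, 0, 0], -1],
    [[0, -0.014, -0.003], [0, 0, 0], -1],
    [[0, -0.021, -0.005], [0, 0, 0], -1],
    [[0, -0.028, -0.006], [0, 0, 0], -1]
  ]
}}

```text
time_s: 10.65
ee_pos: [0.5086, 0.1288, 0.0884]
ee_rot: [1.104, 1.567, 0.837]
wrist_force: [0.4, 8.5, -2.3]
grip_width: -0.0002
```

```bash
python3 -c "
from h import *
chk('c4.png')"
```

```text
time 10.8 tcp [0.5085 0.1287 0.0884] F [ 1.25  7.88 -2.66] push 7.93
clicks-to-go scores {-1: -18.9, 0: -17.4, 1: -16.3, 2: -17.3, 3: -13.8, 4: -4.8, 5: -14.5}
```

Request:
{"fn": "apply_moves", "kwargs": {
  "moves": [
    [[0, -0.005, -0.001], [0, 0, 0], -1],
    [[0, -0.01, -0.002], [0, 0, 0], -1],
    [[0, -0.015, -0.003], [0, 0, 0], -1],
    [[0, -0.02, -0.003], [0, 0, 0], -1]
  ]
}}

```text
time_s: 11.3
ee_pos: [0.5072, 0.1259, 0.0884]
ee_rot: [0.319, 1.57, 0.051]
wrist_force: [2.5, 4.7, -2.1]
grip_width: -0.0003
```

```bash
python3 -c "
from h import *
chk('c5.png')"
```

```text
time 11.45 tcp [0.5072 0.1259 0.0884] F [ 2.76  4.56 -2.59] push 5.13
clicks-to-go scores {-1: -18.6, 0: -17.9, 1: -16.2, 2: -14.6, 3: 1.5, 4: -14.3, 5: -17.7}
```

First click done: 3 to go. Continuing.

Request:
{"fn": "apply_moves", "kwargs": {
  "moves": [
    [[0, -0.007, -0.001], [0, 0, 0], -1],
    [[0, -0.014, -0.001], [0, 0, 0], -1],
    [[0, -0.021, -0.001], [0, 0, 0], -1],
    [[0, -0.028, -0.002], [0, 0, 0], -1]
  ]
}}

```text
time_s: 11.95
ee_pos: [0.5064, 0.1235, 0.0884]
ee_rot: [0.769, 1.569, 0.501]
wrist_force: [4.0, 5.8, -3.9]
grip_width: -0.0003
```

```bash
python3 -c "
from h import *
chk('c6.png')"
```

```text
time 12.1 tcp [0.5064 0.1236 0.0884] F [ 3.59  5.45 -3.11] push 6.21
clicks-to-go scores {-1: -18.8, 0: -17.6, 1: -16.8, 2: -15.0, 3: 0.1, 4: -13.6, 5: -17.7}
```

Request:
{"fn": "apply_moves", "kwargs": {
  "moves": [
    [[0, -0.006, 0.001], [0, 0, 0], -1],
    [[0, -0.012, 0.002], [0, 0, 0], -1],
    [[0, -0.018, 0.003], [0, 0, 0], -1],
    [[0, -0.024, 0.003], [0, 0, 0], -1]
  ]
}}

```text
time_s: 12.6
ee_pos: [0.5058, 0.1215, 0.0884]
ee_rot: [1.284, 1.569, 1.016]
wrist_force: [2.2, 7.5, -3.0]
grip_width: 0.0001
```

```bash
python3 -c "
from h import *
chk('c7.png')"
```

```text
time 12.75 tcp [0.5058 0.1215 0.0884] F [ 3.05  6.9  -2.22] push 7.46
clicks-to-go scores {-1: -18.8, 0: -17.9, 1: -16.6, 2: -15.3, 3: -2.5, 4: -14.4, 5: -17.9}
```

Request:
{"fn": "apply_moves", "kwargs": {
  "moves": [
    [[0, -0.005, 0], [0, 0, 0], -1],
    [[0, -0.01, 0], [0, 0, 0], -1],
    [[0, -0.015, 0.001], [0, 0, 0], -1],
    [[0, -0.02, 0.001], [0, 0, 0], -1]
  ]
}}

```text
time_s: 13.25
ee_pos: [0.505, 0.119, 0.0883]
ee_rot: [0.152, 1.57, -0.116]
wrist_force: [1.7, 4.0, -1.8]
grip_width: 0.0003
```

```bash
python3 -c "
from h import *
chk('c8.png')"
```

```text
time 13.4 tcp [0.505  0.1188 0.0883] F [ 1.78  3.3  -1.76] push 3.65
clicks-to-go scores {-1: -18.9, 0: -18.3, 1: -13.0, 2: 2.7, 3: -14.4, 4: -17.8, 5: -16.8}
```

2 to go.

Request:
{"fn": "apply_moves", "kwargs": {
  "moves": [
    [[0, -0.007, 0], [0, 0, 0], -1],
    [[0, -0.014, 0.001], [0, 0, 0], -1],
    [[0, -0.021, 0.001], [0, 0, 0], -1],
    [[0, -0.028, 0.002], [0, 0, 0], -1]
  ]
}}

```text
time_s: 13.9
ee_pos: [0.5044, 0.1164, 0.0883]
ee_rot: [1.665, 1.57, 1.397]
wrist_force: [2.4, 4.7, -0.8]
grip_width: 0.0004
```

```bash
python3 -c "
from h import *
chk('c9.png')"
```

```text
time 14.05 tcp [0.5044 0.1164 0.0883] F [ 1.86  5.13 -1.74] push 5.44
clicks-to-go scores {-1: -18.5, 0: -18.2, 1: -13.6, 2: 0.2, 3: -14.2, 4: -17.1, 5: -18.1}
```

Request:
{"fn": "apply_moves", "kwargs": {
  "moves": [
    [[0, -0.006, 0], [0, 0, 0], -1],
    [[0, -0.012, 0.001], [0, 0, 0], -1],
    [[0, -0.018, 0.001], [0, 0, 0], -1],
    [[0, -0.024, 0.002], [0, 0, 0], -1]
  ]
}}

```text
time_s: 14.55
ee_pos: [0.5039, 0.1143, 0.0883]
ee_rot: [1.749, 1.57, 1.482]
wrist_force: [2.6, 5.9, -1.6]
grip_width: -0.0001
```

```bash
python3 -c "
from h import *
chk('c10.png')"
```

```text
time 14.7 tcp [0.5039 0.1143 0.0883] F [ 2.62  6.49 -1.48] push 6.95
clicks-to-go scores {-1: -18.4, 0: -17.4, 1: -13.7, 2: -2.6, 3: -13.9, 4: -17.4, 5: -17.8}
```

Request:
{"fn": "apply_moves", "kwargs": {
  "moves": [
    [[0, -0.005, 0], [0, 0, 0], -1],
    [[0, -0.01, 0.001], [0, 0, 0], -1],
    [[0, -0.015, 0.001], [0, 0, 0], -1],
    [[0, -0.018, 0.002], [0, 0, 0], -1]
  ]
}}

```text
time_s: 15.2
ee_pos: [0.5036, 0.1128, 0.0883]
ee_rot: [1.751, 1.569, 1.483]
wrist_force: [2.5, 7.4, -1.9]
grip_width: -0.0004
```

```bash
python3 -c "
from h import *
chk('c11.png')"
```

```text
time 15.35 tcp [0.5036 0.1127 0.0883] F [ 2.56  7.51 -1.52] push 7.92
clicks-to-go scores {-1: -18.3, 0: -18.2, 1: -12.9, 2: -5.7, 3: -14.9, 4: -18.1, 5: -18.1}
```

Request:
{"fn": "apply_moves", "kwargs": {
  "moves": [
    [[0, -0.004, 0], [0, 0, 0], -1],
    [[0, -0.008, 0.001], [0, 0, 0], -1],
    [[0, -0.012, 0.001], [0, 0, 0], -1],
    [[0, -0.012, 0.001], [0, 0, 0], -1]
  ]
}}

```text
time_s: 15.85
ee_pos: [0.5032, 0.1107, 0.0882]
ee_rot: [-1.994, 1.57, -2.262]
wrist_force: [2.0, 3.0, -0.9]
grip_width: 0.0001
```

```bash
python3 -c "
from h import *
chk('c12.png')"
```

```text
time 16.0 tcp [0.5032 0.1107 0.0882] F [ 1.43  3.54 -0.94] push 3.8
clicks-to-go scores {-1: -18.2, 0: -13.2, 1: 4.5, 2: -13.5, 3: -16.4, 4: -16.2, 5: -17.1}
```

1 to go. I'll take smaller steps now and follow the arc inward.

Request:
{"fn": "apply_moves", "kwargs": {
  "moves": [
    [[0, -0.006, 0.001], [0, 0, 0], -1],
    [[0, -0.012, 0.002], [0, 0, 0], -1],
    [[0, -0.018, 0.003], [0, 0, 0], -1],
    [[0, -0.024, 0.004], [0, 0, 0], -1]
  ]
}}

```text
time_s: 16.5
ee_pos: [0.503, 0.1085, 0.0882]
ee_rot: [2.705, 1.57, 2.438]
wrist_force: [0.7, 5.2, -0.1]
grip_width: 0.0
```

```bash
python3 -c "
from h import *
chk('c13.png')"
```

```text
time 16.65 tcp [0.503  0.1085 0.0882] F [ 0.37  4.73 -0.41] push 4.65
clicks-to-go scores {-1: -18.4, 0: -13.4, 1: 2.8, 2: -13.5, 3: -16.1, 4: -16.9, 5: -17.4}
```

Request:
{"fn": "apply_moves", "kwargs": {
  "moves": [
    [[0, -0.005, 0.001], [0, 0, 0], -1],
    [[0, -0.01, 0.001], [0, 0, 0], -1],
    [[0, -0.015, 0.002], [0, 0, 0], -1],
    [[0, -0.015, 0.002], [0, 0, 0], -1]
  ]
}}

```text
time_s: 17.15
ee_pos: [0.5028, 0.1072, 0.0883]
ee_rot: [2.127, 1.57, 1.859]
wrist_force: [0.7, 5.7, 0.2]
grip_width: 0.0
```

```bash
python3 -c "
from h import *
chk('c14.png')"
```

```text
time 17.3 tcp [0.5028 0.1072 0.0882] F [ 0.43  6.17 -0.57] push 6.06
clicks-to-go scores {-1: -18.5, 0: -14.1, 1: 2.0, 2: -13.0, 3: -16.5, 4: -17.4, 5: -16.7}
```

Request:
{"fn": "apply_moves", "kwargs": {
  "moves": [
    [[0, -0.004, 0.001], [0, 0, 0], -1],
    [[0, -0.008, 0.001], [0, 0, 0], -1],
    [[0, -0.012, 0.002], [0, 0, 0], -1],
    [[0, -0.012, 0.002], [0, 0, 0], -1]
  ]
}}

```text
time_s: 17.8
ee_pos: [0.5026, 0.1062, 0.0882]
ee_rot: [2.133, 1.57, 1.866]
wrist_force: [-0.0, 6.8, -0.5]
grip_width: -0.0001
```

```bash
python3 -c "
from h import *
chk('c15.png')"
```

```text
time 17.95 tcp [0.5027 0.1062 0.0882] F [ 0.54  5.99 -0.3 ] push 5.92
clicks-to-go scores {-1: -18.5, 0: -13.2, 1: 0.6, 2: -13.6, 3: -16.3, 4: -18.4, 5: -18.1}
```

Request:
{"fn": "apply_moves", "kwargs": {
  "moves": [
    [[0, -0.004, 0.001], [0, 0, 0], -1],
    [[0, -0.008, 0.001], [0, 0, 0], -1],
    [[0, -0.012, 0.002], [0, 0, 0], -1],
    [[0, -0.012, 0.002], [0, 0, 0], -1]
  ]
}}

```text
time_s: 18.45
ee_pos: [0.5026, 0.1051, 0.0883]
ee_rot: [1.938, 1.569, 1.67]
wrist_force: [-0.4, 6.6, -0.6]
grip_width: 0.0001
```

```bash
python3 -c "
from h import *
chk('c16.png')"
```

```text
time 18.6 tcp [0.5025 0.1051 0.0883] F [ 0.77  6.33 -0.31] push 6.3
clicks-to-go scores {-1: -18.0, 0: -13.2, 1: 0.2, 2: -13.3, 3: -15.8, 4: -17.5, 5: -17.3}
```

Request:
{"fn": "apply_moves", "kwargs": {
  "moves": [
    [[0, -0.004, 0.001], [0, 0, 0], -1],
    [[0, -0.008, 0.001], [0, 0, 0], -1],
    [[0, -0.012, 0.002], [0, 0, 0], -1],
    [[0, -0.012, 0.002], [0, 0, 0], -1]
  ]
}}

```text
time_s: 19.1
ee_pos: [0.5024, 0.104, 0.0882]
ee_rot: [1.976, 1.569, 1.709]
wrist_force: [0.4, 8.5, -0.4]
grip_width: -0.0001
```

```bash
python3 -c "
from h import *
chk('c17.png')"
```

```text
time 19.25 tcp [0.5024 0.104  0.0883] F [ 0.6   7.3  -0.69] push 7.2
clicks-to-go scores {-1: -17.8, 0: -12.8, 1: -1.9, 2: -13.5, 3: -15.6, 4: -17.1, 5: -16.9}
```

Request:
{"fn": "apply_moves", "kwargs": {
  "moves": [
    [[0, -0.004, 0.001], [0, 0, 0], -1],
    [[0, -0.008, 0.001], [0, 0, 0], -1],
    [[0, -0.012, 0.002], [0, 0, 0], -1],
    [[0, -0.012, 0.002], [0, 0, 0], -1]
  ]
}}

```text
time_s: 19.75
ee_pos: [0.5023, 0.102, 0.0882]
ee_rot: [-1.824, 1.57, -2.092]
wrist_force: [-0.1, 4.0, 0.3]
grip_width: 0.0001
```

```bash
python3 -c "
from h import *
chk('c18.png')"
```

```text
time 19.9 tcp [0.5023 0.1019 0.0882] F [ 0.25  4.12 -0.83] push 4.04
clicks-to-go scores {-1: -15.2, 0: 1.1, 1: -13.0, 2: -16.4, 3: -16.1, 4: -18.7, 5: -17.2}
```

The ring is on the green dot. I'll back off gently and then rise.

Request:
{"fn": "apply_moves", "kwargs": {
  "moves": [
    [[0, 0.03, 0], [0, 0, 0], -1],
    [[0, 0.06, 0], [0, 0, 0], -1],
    [[0, 0.1, 0], [0, 0, 0], -1],
    [[0, 0.2, 0], [0, 0, 0], -1],
    [[0, 0.3, 0], [0, 0, 0], -1],
    [[-0.3, 0.3, 0], [0, 0, 0], -1],
    [[-0.8, 0.3, 0], [0, 0, 0], -1],
    [[-0.8, 0.3, 0], [0, 0, 0], -1],
    [[-0.8, 0.3, 0], [0, 0, 0], -1]
  ]
}}

```text
time_s: 21.02
ee_pos: [0.5104, 0.1314, 0.1681]
ee_rot: [-0.109, 1.57, -0.376]
wrist_force: [0.4, -0.5, 0.2]
grip_width: 0.0002
```

Run:
```python
from h import *
chk('d0.png'); s=manip.state()['ee_pos']
d=np.array([.6415,.0655])-s[:2]; print('tool y',d@-T,'tool z',d@-RR)
print(find('lock_top','top'),find('lock_top','scene'))
im=cv2.imread('pics/d0.png'); cv2.imwrite('pics/d0b.png',cv2.resize(im,(800,600)))
```

```text
time 21.175 tcp [0.5095 0.1311 0.1669] F [-0.07 -0.2  -0.35] push -0.22
clicks-to-go scores {-1: -15.0, 0: 1.8, 1: -13.5, 2: -17.2, 3: -18.1, 4: -17.2, 5: -16.6}
tool y -0.028120099324461852 tool z 0.14470217796098175
[] []
```

View pics/d0b.png

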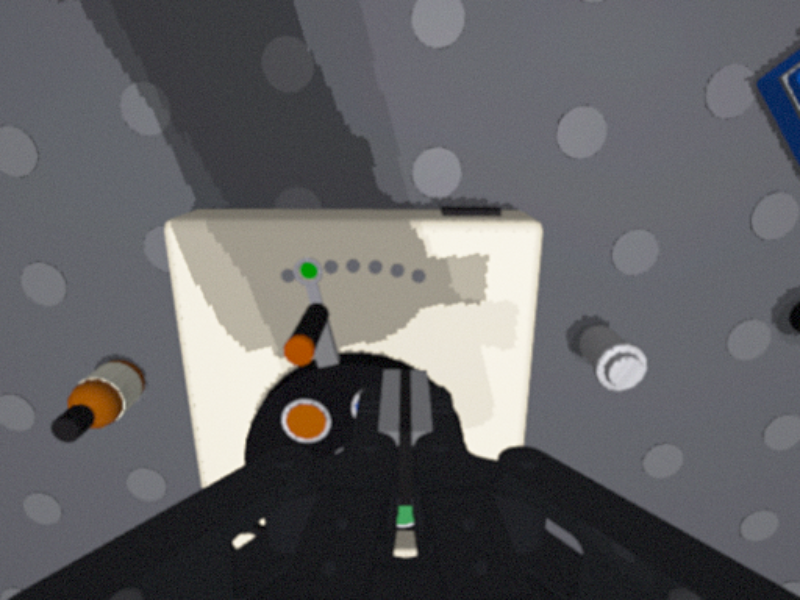

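The green dot at (309,270) is framed by the ring with the lever released. Now to the lock pin.

Request:
{"fn": "apply_moves", "kwargs": {
  "moves": [
    [[0, -0.14, 0.4], [0, 0, 0], -1],
    [[0, -0.28, 0.8], [0, 0, 0], -1],
    [[0, -0.28, 0.8], [0, 0, 0], -1]
  ]
}}

```text
time_s: 21.65
ee_pos: [0.582, 0.0811, 0.1672]
ee_rot: [-1.108, 1.57, -1.379]
wrist_force: [-0.7, 0.6, -0.1]
grip_width: 0.0001
```

Request:
{"fn": "apply_moves", "kwargs": {
  "moves": [
    [[0, 0, 0.4], [0, 0, 0], -1],
    [[0, 0, 0.65], [0, 0, 0], -1],
    [[0, 0, 0.65], [0, 0, 0], -1],
    [[0.25, 0, 0.65], [0, 0, 0], -1],
    [[0.4, 0, 0.65], [0, 0, 0], -1],
    [[0.4, 0, 0.65], [0, 0, 0], -1],
    [[0.4, 0, 0.65], [0, 0, 0], -1]
  ]
}}

```text
time_s: 22.52
ee_pos: [0.6427, 0.0659, 0.1289]
ee_rot: [0.126, 1.57, -0.141]
wrist_force: [0.2, -0.6, -0.4]
grip_width: 0.0001
```

Run:
```python
from h import *
im=snap('scene','s1.png'); s=manip.state(); print(s['time_s'],s['ee_pos'],s['wrist_force'])
d=np.array([.6415,.0655])-s['ee_pos'][:2]; print('tool y',d@-T,'tool z',d@-RR)
u=proj([.6415,.0655,.098],'scene'); x,y=u.astype(int); print(u)
c=im[y-50:y+50,x-60:x+60]; cv2.imwrite('pics/s1c.png',cv2.resize(c,(720,600),interpolation=cv2.INTER_CUBIC))
```

```text
22.575 [0.64305102 0.06578105 0.12924188] [-0.96427614 -0.76120727  0.31656527]
tool y -0.0006828860371071734 tool z -0.0014205318803158305
[253.59832002 207.76757542]
```

View pics/s1c.png

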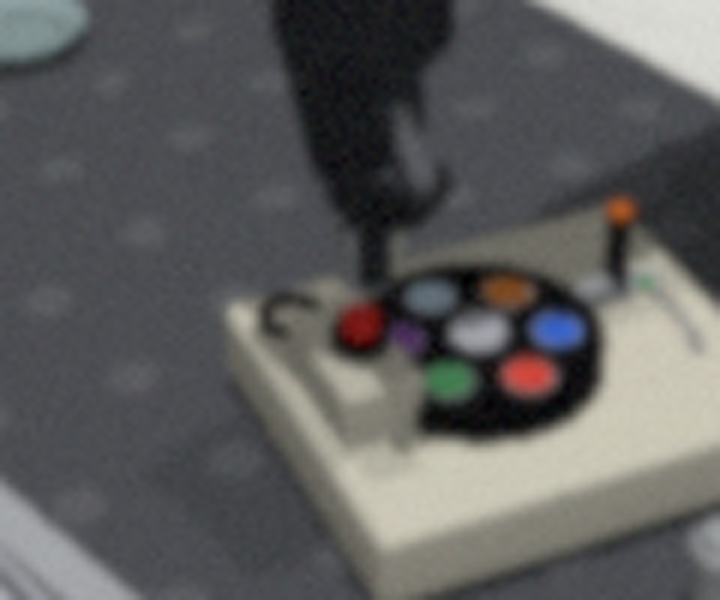

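The fingertips hang above the red pin (tip at crop (372,285), pin top at (363,320)). I'll check the relative offset numerically.

Run:
```python
from h import *
im=cv2.imread('pics/s1.png').astype(int); x0,y0=193,157
b,g,r=im[...,0],im[...,1],im[...,2]
sub=np.zeros(r.shape,np.uint8); sub[195:225,240:265]=((r>80)&(g<50)&(b<50))[195:225,240:265]
ys,xs=np.nonzero(sub); print('pin px',xs.min(),xs.max(),ys.min(),ys.max(),xs.mean(),ys.mean())
s=manip.state()['ee_pos']; tip=s-[0,0,.017]
print('tip proj',proj(tip,'scene'),'seen',(x0+372/6,y0+285/6))
print('pin pred top',proj([.6415,.0655,.098],'scene'),'coll top',proj([.6415,.0655,.089],'scene'))
print('pin ray',ray((xs.mean(),ys.mean()),.0945,'scene'))
o=cv2.imread('pics/sc0.png').astype(int);m=((o[...,2]>120)&(o[...,1]<60)&(o[...,0]<60));m[:195]=0;m[225:]=0;m[:,:240]=0;m[:,265:]=0
ys,xs=np.nonzero(m);print('orig',xs.mean(),ys.mean(),len(xs))
a=cv2.imread('pics/top0.png').astype(int);m=((a[...,2]>120)&(a[...,1]<70)&(a[...,0]<70));m[:155]=0;m[174:]=0;m[:,:232]=0;m[:,255:]=0
ys,xs=np.nonzero(m);print('top',xs.mean(),ys.mean(),ray((xs.mean(),ys.mean()),.098,'top'))
m=(a[...,2]<60)&(a[...,1]<60)
```

```text
pin px 250 255 207 213 252.80645161290323 210.3548387096774
tip proj [253.18775251 203.77154942] seen (255.0, 204.5)
pin pred top [253.59832002 207.76757542] coll top [253.61643281 210.42503644]
pin ray [0.64754153 0.06946852 0.0945    ]
orig 252.75 210.3 20
top 241.5897435897436 165.12820512820514 [0.64356688 0.06594993 0.098     ]
```

Request:
{"fn": "apply_moves", "kwargs": {
  "moves": [
    [[0.06, 0.02, 0.01], [0, 0, 0], -1],
    [[0.1, 0.02, 0.01], [0, 0, 0], -1],
    [[0.115, 0.02, 0.01], [0, 0, 0], -1],
    [[0.125, 0.02, 0.01], [0, 0, 0], -1],
    [[0.135, 0.02, 0.01], [0, 0, 0], -1],
    [[0.145, 0.02, 0.01], [0, 0, 0], -1],
    [[0.155, 0.02, 0.01], [0, 0, 0], -1]
  ]
}}

```text
time_s: 23.45
ee_pos: [0.6443, 0.0672, 0.1131]
ee_rot: [-0.133, 1.57, -0.401]
wrist_force: [-0.9, -0.7, 3.7]
grip_width: -0.0001
```

Request:
{"fn": "apply_moves", "kwargs": {
  "moves": [
    [[0.01, 0, 0], [0, 0, 0], -1],
    [[0.02, 0, 0], [0, 0, 0], -1]
  ]
}}

```text
time_s: 23.7
ee_pos: [0.6443, 0.0672, 0.1108]
ee_rot: [-0.434, 1.571, -0.702]
wrist_force: [-1.1, -0.2, 2.4]
grip_width: -0.0001
```

Request:
{"fn": "apply_moves", "kwargs": {
  "moves": [
    [[0.008, 0, 0], [0, 0, 0], -1],
    [[0.016, 0, 0], [0, 0, 0], -1],
    [[0.016, 0, 0], [0, 0, 0], -1]
  ]
}}

```text
time_s: 24.08
ee_pos: [0.6443, 0.0672, 0.1091]
ee_rot: [-1.161, 1.571, -1.429]
wrist_force: [-1.7, -0.2, 2.4]
grip_width: 0.0002
```

Request:
{"fn": "apply_moves", "kwargs": {
  "moves": [
    [[0.005, 0, 0], [0, 0, 0], -1],
    [[0.005, 0, 0], [0, 0, 0], -1]
  ]
}}

```text
time_s: 24.32
ee_pos: [0.6443, 0.0672, 0.1091]
ee_rot: [-0.21, 1.57, -0.478]
wrist_force: [-1.7, 0.3, 5.1]
grip_width: -0.0003
```

At the stop: z stays at 0.1091 while the force rises. I'll add a little more to be sure.

Request:
{"fn": "apply_moves", "kwargs": {
  "moves": [
    [[0.005, 0, 0], [0, 0, 0], -1],
    [[0.005, 0, 0], [0, 0, 0], -1]
  ]
}}

```text
time_s: 24.58
ee_pos: [0.6444, 0.0672, 0.1091]
ee_rot: [-0.016, 1.57, -0.284]
wrist_force: [-3.5, -0.6, 6.7]
grip_width: -0.0002
```

Request:
{"fn": "apply_moves", "kwargs": {
  "moves": [
    [[0.004, 0, 0], [0, 0, 0], -1],
    [[0.004, 0, 0], [0, 0, 0], -1]
  ]
}}

```text
time_s: 24.82
ee_pos: [0.6444, 0.0672, 0.109]
ee_rot: [-0.02, 1.57, -0.288]
wrist_force: [-2.7, -1.1, 9.3]
grip_width: 0.0002
```

It's at the hard stop (9 N). Releasing straight up and moving back over the lever side to verify.

Request:
{"fn": "apply_moves", "kwargs": {
  "moves": [
    [[-0.02, 0, 0], [0, 0, 0], -1],
    [[-0.1, 0, 0], [0, 0, 0], -1],
    [[-0.5, 0, 0], [0, 0, 0], -1],
    [[-1, 0, 0], [0, 0, 0], -1],
    [[-1, 0, -0.5], [0, 0, 0], -1],
    [[-1, 0, -1], [0, 0, 0], -1],
    [[-1, 0, -1], [0, 0, 0], -1]
  ]
}}

```text
time_s: 25.7
ee_pos: [0.5437, 0.0947, 0.2076]
ee_rot: [-2.897, 1.567, 3.12]
wrist_force: [1.4, -0.1, -0.7]
grip_width: 0.0003
```

Request:
{"fn": "apply_moves", "kwargs": {
  "moves": [
    [[0, 0, -0.5], [0, 0, 0], -1],
    [[0, 0.5, -1], [0, 0, 0], -1],
    [[0, 0.5, -1], [0, 0, 0], -1],
    [[0, 0.5, -1], [0, 0, 0], -1]
  ]
}}

```text
time_s: 26.2
ee_pos: [0.4656, 0.1689, 0.2081]
ee_rot: [0.132, 1.569, -0.135]
wrist_force: [-0.1, -0.8, -1.0]
grip_width: 0.0
```

Run:
```python
from h import *
chk('e0.png'); w=cv2.imread('pics/e0.png'); im=snap('scene','e1.png')
c=cv2.resize(im[157:257,193:313],(480,400),interpolation=cv2.INTER_CUBIC)
u=proj([.485,.09,.05],'wrist').astype(int); y,x=max(u[1]-50,0),max(u[0]-40,0); 
d=cv2.resize(w[y:y+100,x:x+80],(320,400),interpolation=cv2.INTER_CUBIC)
cv2.imwrite('pics/e2.png',np.hstack([c,d]))
```

```text
time 26.35 tcp [0.4659 0.1677 0.2077] F [-0.23  0.1  -0.47] push 0.03
clicks-to-go scores {-1: -9.8, 0: 4.2, 1: -11.3, 2: -18.2, 3: -16.6, 4: -16.2, 5: -14.8}
```

View pics/e2.png

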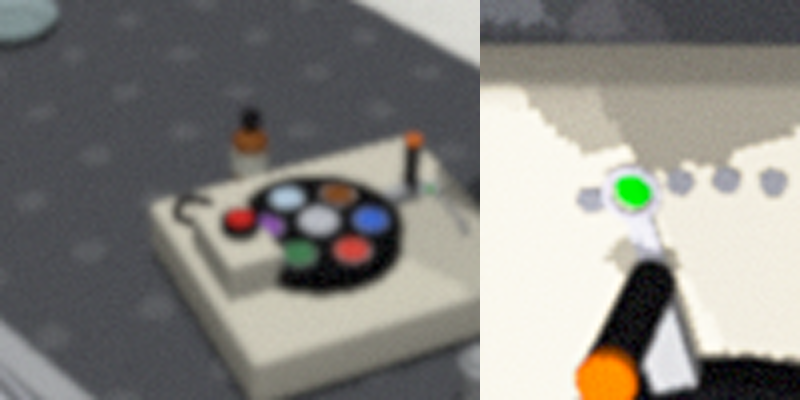

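The scene crop shows the pin low in its collar at (240,220). The ring frames the green dot at (632,190), and the bottle and other objects are undisturbed. Handing in.

```bash
python3 -c "
from h import *
print(manip.finish_job())"
```

```text
the job is handed in; nothing more can be done
None
```

The lever is four clicks on, the pointer ring frames the green dot, and the red lock pin is fully down. I handed the job in at about 26 s of the 61 s allowed.

- **Lever:** I pushed it in small steps with the closed fingers. The wrist camera and the force showed every click, and the ring never went past the green dot. The push along the arc peaked at about 8 N. With sideways friction added, the total once reached about 10 N, under the 15 N limit. After that I followed the arc more closely.
- **Lock pin:** I pressed it slowly. The height stopped changing (TCP z 0.109 m) while the force rose to about 9 N, which is the hard stop. Then I lifted straight off.
- **Last checks:** With the arm clear, the wrist camera still showed the ring on the green dot, and the scene camera showed the pin low in its collar. The wrist force was near zero. The bottle and dish in that last view stood as before. I did not re-measure the other loose things, but no contact with them showed in the forces.
- **Disagreement:** The cameras' estimates of the pin's position differed by about 4 to 6 mm, which was within what the press allowed.

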